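Put the manicure tray and the key dish in order

ROBOT

A 7-joint arm with a two-finger parallel gripper is mounted at the origin on the work surface. World frame = base frame: x ahead of the robot, y to its left, z up, the work surface at z = 0. Lengths are in m, angles in rad, forces in N, time in s.
With the tool pointing down it reaches from about 0.4 to 0.85 m from the base axis. Payload 4.5 kg.
Tool frame: the origin (TCP) lies at the very end of the fingers, on their centre line; the grasp point (between the pads) lies 19 mm behind it (grip_point_offset is the distance from the TCP to the grasp point, in m); z points along the fingers, y is the line along which they close (so a half turn about z gives the same grasp; the last joint's range is limited). The gripper opens to 88 mm and grips with 3 to 60 N. Pads are 18 mm wide; open, the fingers measure 123 mm over their backs; the gripper's body (75 mm by 187 mm) begins 45 mm behind the grasp point.
Start: joints at [-1.119, 0.689, -0.195, 1.565, 0.157, 0.902, -0.215], TCP at [0.254, 0.571, 0.239] pointing down, gripper open.
Joint ranges: [-3.01, 3.01], [-0.46, 2.08], [-1.47, 1.51], [0.13, 2.56], [-1, 4.14], [0.04, 2.09], [-2.66, 2.66]. Speed limits (rad/s): [2.57, 2.57, 3.14, 3.14, 3.14, 3.14, 3.14].

INTERFACE

Orientations are given as a unit quaternion [x, y, z, w].
In Python, from plant import get_state, snapshot, camera_params, finish_job, grip_point_offset gives the robot as it stands.
- The arm moves only by the shell command python3 -m handwheel 'ROWS' [FORCE]. ROWS is a JSON list of rows, 1 to 10 of them, each of 7 numbers: the opening from 0.0 (shut) to 1.0 (fully open), then dx, dy, dz in m, then a rotation vector rx, ry, rz in rad; each row is the pose to reach, as a shift and turn from the pose commanded when the command began, along the tool's axes at that moment; what a row does not reach only later rows make up. A row lasts 1/10 s, in which the tool goes at most 0.05 m and 0.15 rad, less where a joint would pass 70% of its speed; a pose out of reach is approached as far as the arm can. The fingers move at their own pace and stop on an object; FORCE is the grip in N (left out, the last holds). Time passes only in rows, so rows that do not move let the fingers close. It prints the time, the measured TCP pose, the force, the opening and the grip force at its end.
- get_state(): the state, without advancing time (a new reading comes with each control period).
- snapshot(name): name is "side" or "top"; returns (picture, depth): 480x640x3 uint8, red, green, blue; 480x640 float32, m along the optical axis (not along the pixel's ray), 0 where there is no reading.
- camera_params(name): a dict with "fx", "fy", "cx", "cy" (pixels), "rvec" (rotation vector, rad) and "tvec" (3), from world to camera coordinates, as OpenCV has them. Camera axes: x right, y down, z forward; pixel columns grow to the right and rows downward; lengths in m; the calibration is good to about 2 mm. A picture is of the moment at which its call begins. camera_params takes no time and is no camera call.
- finish_job(): hands the job in; it is judged then, once.
The state is a dict: "clock": time; "q": joint angles; "qd": joint speeds; "joint_torque": joint torques, N m; "tool_pos": TCP position; "eef_rot": TCP orientation; "contact_force": force on the tool from outside, world axes, zero at the start; "moment": the same for the moment, N m; "opening": opening from 0.0 (shut) to 1.0 (fully open); "finger_force": force on a finger pad.
Only numpy, scipy, OpenCV 4.12 (cv2) and the standard library are available. Lean on these libraries where they do the work, as an engineer would, in place of code of your own. Each camera call takes 0.05 s, during which the arm holds its last target. There are 200 camera calls.

TASK

The keys and the manicure things have got into each other's places. Put the keys in the middle of the blue dish, and in the white tray lay the manicure set in its order of use starting from the grey pull handle: nail clipper in the lane next to the handle, red-handled nail file in the middle lane, gold cuticle pusher in the lane farthest from the handle, each flat, centred in its lane and straight along it. Every place is taken at first, so you may set things aside on the free cork pad between tray and dish; leave the remote control and the cologne bottle where they are.

Things in the scene. Friction and masses are not known exactly. Their poses are not given: they have to be found in the camera images.
- tray: White drawer tray, fixed, 216 (x) x 156 (y) mm, floor 6 mm above the console. Origin: its centre at console height; x from the grey pull handle (at -x, front 32 mm high) to the back; other walls 24 mm high. Ribs 3.5 mm high at x = -30 and +30 mm part 3 lanes, 150 mm long along y; lane centres x = -60 (at the handle), 0, +60 mm, y = 0. End walls 44 mm beyond the outer lane centres.
- dish: Dark blue round ceramic dish, fixed. Outer rim diameter 184 mm, rim 20 mm high, flat inner floor about 155 mm across, 6 mm above the console. Origin: centre of the underside, at console height.
- pad: Thin cork pad, 150 (x) x 90 (y) x 5 mm, fixed on the console between tray and dish and empty at the start: the free spot. Origin: centre of its underside, at console height.
- clipper: Bright steel nail clipper with folded lever, loose, 80 mm long (x), 14 mm wide, 14 mm high, 50 g. Origin: middle of its length on the underside; x along its length, z up. Grip it across its width at the origin.
- file: Nail file, red plastic handle, flat dark steel blade, loose, 120 mm long (x), 40 g. Handle from x = -60 to +12 mm, 14 mm wide, 13 mm high; blade from +12 to +60 mm, 12 mm wide, 3 mm high. Origin: middle of the whole length, on the underside, z up; a grip across the width at the origin takes the front of the handle.
- pusher: Gold-coloured double-ended cuticle pusher, loose, 120 mm long (x), 45 g. Square-sided handle from x = -35 to +35 mm, 12 mm wide and 12 mm high; a thin shank with a small spoon at one end and a fork at the other. Origin: middle of its length on the underside, z up. Grip it across the handle at the origin.
- keys: Two aluminium keys on a steel ring with a black fob, one rigid piece, loose, 60 g, 111 mm long (x). Fob from x = -43 to +17 mm, 24 mm wide, 14 mm high; flat keys from +25 to +68 mm, 5 mm high, spread 30 mm wide. Origin: underside of the fob, 17 mm from its ring end, z up: grip across the fob here; this point goes to the middle of the dish.
- remote: Grey plastic remote control with black buttons, 160 x 45 x 20 mm, loose, lying beyond the cork pad beside the bottle. Origin: centre of the underside. To be left alone.
- cologne: Amber glass cologne bottle with brass cap, 52 mm across, 130 mm high, loose, standing beyond the cork pad beside the remote control. Origin: centre of the underside. To be left alone.
Not all that is in view belongs to the job. Leave any green or pink look-alike of the keys alone.

How it is judged:
At the end, for the whole second after the job is handed in: Clipper, file and pusher flat in the lane next to the handle, the middle and the farthest lane: origins within 12 mm across and 16 mm along of the lane's middle, within 0.25 rad of its direction, either way round. Keys on the dish floor, origin within 15 mm of its centre. All released, at rest (x of clipper in the frame of tray between -0.072 and -0.048 m and y of clipper in the frame of tray between -0.016 and 0.016 m and z of clipper in the frame of tray between 0.003 and 0.0095 m and angle between the x axis of each of clipper, file, pusher and the y axis of tray, either way round below 0.25 rad and angle between each of clipper, file, pusher's own z axis and vertical below 0.12 rad and x of file in the frame of tray between -0.012 and 0.012 m and y of file in the frame of tray between -0.016 and 0.016 m and z of file in the frame of tray between 0.003 and 0.0095 m and x of pusher in the frame of tray between 0.048 and 0.072 m and y of pusher in the frame of tray between -0.016 and 0.016 m and z of pusher in the frame of tray between 0.003 and 0.0095 m and horizontal distance between keys and dish below 0.015 m and angle between keys's own z axis and vertical below 0.25 rad and z of keys in the frame of dish between 0.003 and 0.014 m and linear speed of each of clipper, file, pusher, keys below 0.02 m/s and angular speed of each of clipper, file, pusher, keys below 0.3 rad/s); the robot touches nothing.
It fails at once if the remote control is shifted by more than 20 mm (distance of remote from where it was at the start of the episode above 0.02 m).
It fails at once if the cologne bottle is shifted by more than 20 mm or tipped (distance of cologne from where it was at the start of the episode above 0.02 m or angle between cologne's own z axis and vertical above 0.3 rad).
It also fails if it takes over 120 s, if anything falls off the work surface, if the arm or the gripper's body presses on something with over 40 N, if the wrist force passes 120 N, or if a joint passes its speed limit or range.

## Working session

There is one attempt and no reset: what is moved stays moved. The work goes in short steps, Python scripts to look and compute and a shell command to move; the robot and the scene stay as the last step left them, time stands still between calls to the robot, and variables do not carry over. Pictures are saved under pics/ and viewed, at most 14 in all, crops included, and the job is handed in when it is done.

```bash
mkdir -p pics; cat > h.py <<'E'
import numpy as np,cv2
from plant import *
from scipy.spatial.transform import Rotation as R
def snap(n,f):
    im,d=snapshot(n); cv2.imwrite(f'pics/{f}.png',im[:,:,::-1]); np.save(f'pics/{f}.npy',d); return im,d
def px2w(n,u,v,z):
    c=camera_params(n); M=R.from_rotvec(np.ravel(c['rvec'])).as_matrix(); t=np.ravel(c['tvec'])
    o=-M.T@t; r=M.T@np.array([(u-c['cx'])/c['fx'],(v-c['cy'])/c['fy'],1.])
    return o+r*(z-o[2])/r[2]
E
python3 - <<'E'
from h import *
for n in('top','side'):
    snap(n,n+'0'); print(camera_params(n))
s=get_state(); print(s, grip_point_offset)
print(R.from_quat(s['eef_rot']).as_matrix().round(3))
E
```

```text
{'fx': 588.0975196124182, 'fy': 588.0975196124182, 'cx': 313.5065105916598, 'cy': 240.18243435632382, 'rvec': array([ 2.14289669, -2.18614575,  0.15307045]), 'tvec': array([0.09454478, 0.53335236, 0.91975833])}
{'fx': 575.5604706471684, 'fy': 575.5604706471684, 'cx': 316.9882637394637, 'cy': 226.1877326842564, 'rvec': array([ 2.17429337, -0.49939795,  0.25974822]), 'tvec': array([-0.45868482,  0.22286834,  0.7901499 ])}
{'clock': 0.1, 'q': array([-1.11922356,  0.68989693, -0.19449779,  1.56624585,  0.15731595,
        0.90246453, -0.2150935 ]), 'qd': array([-4.70828081e-05, -1.35830658e-03, -5.63019997e-04, -3.54189574e-03,
        1.93298439e-03,  1.07966119e-03, -5.37534816e-04]), 'joint_torque': array([-3.59451631e-03, -5.28502357e+01, -1.27153248e+00, -1.53838420e+01,
       -5.25565550e-02,  2.01757124e-03,  3.63806998e-05]), 'tool_pos': array([0.25340423, 0.57071122, 0.23799009]), 'eef_rot': array([ 2.07333271e-01,  9.78270032e-01, -8.05976363e-04, -9.89262874e-05]), 'contact_force': array([-0.24608101, -0.43715406,  0.00176984]), 'moment': array([-0.01576489, -0.03088264,  0.03641829]), 'finger_force': 0.0, 'opening': 0.9993169617967609} 0.0187
[[-0.914  0.406 -0.001]
 [ 0.406  0.914 -0.002]
 [-0.    -0.002 -1.   ]]
```

View pics/top0.png

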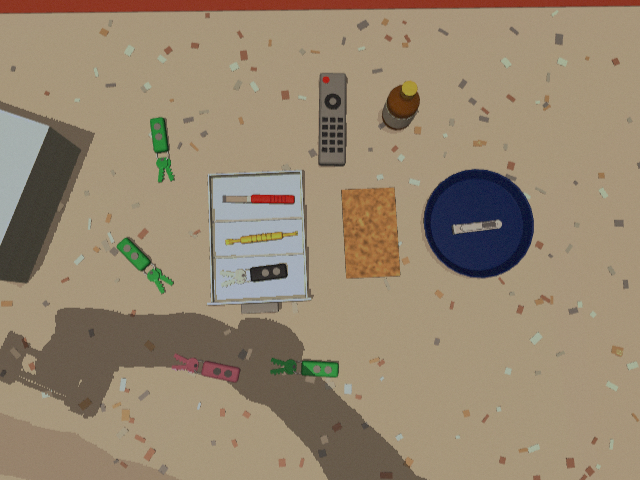

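View pics/side0.png

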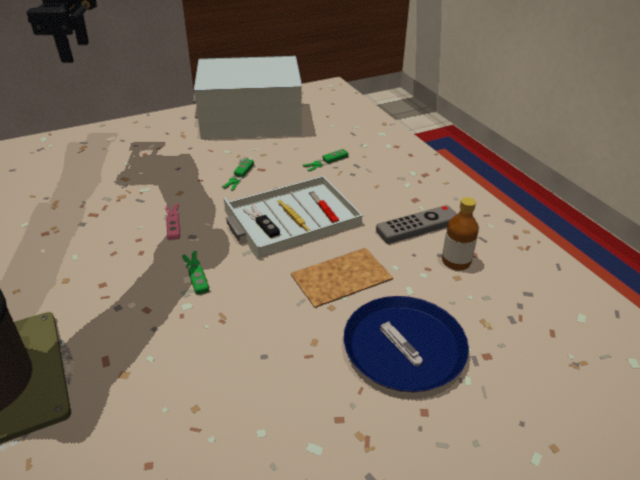

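Top view: the tray has its handle at (260,308), with keys (255,273) in the handle lane, pusher (261,238) in the middle and file (259,199) in the far lane. The clipper (478,227) is in the dish and the pad (371,233) is empty. The key-like candidates are black fob (255,273), green (162,150), green (145,265), green (305,369) and pink (207,367). Only the black-fob set with aluminium keys, in the tray, fits; I'll confirm it in a crop.

```bash
python3 - <<'E'
from h import *
im=cv2.imread('pics/top0.png')
c=np.hstack([im[165:315,205:315],im[165:315,435:525]])
cv2.imwrite('pics/crop0.png',cv2.resize(c,None,fx=4,fy=4,interpolation=cv2.INTER_CUBIC))
E
```

```text
(no output)
```

View pics/crop0.png

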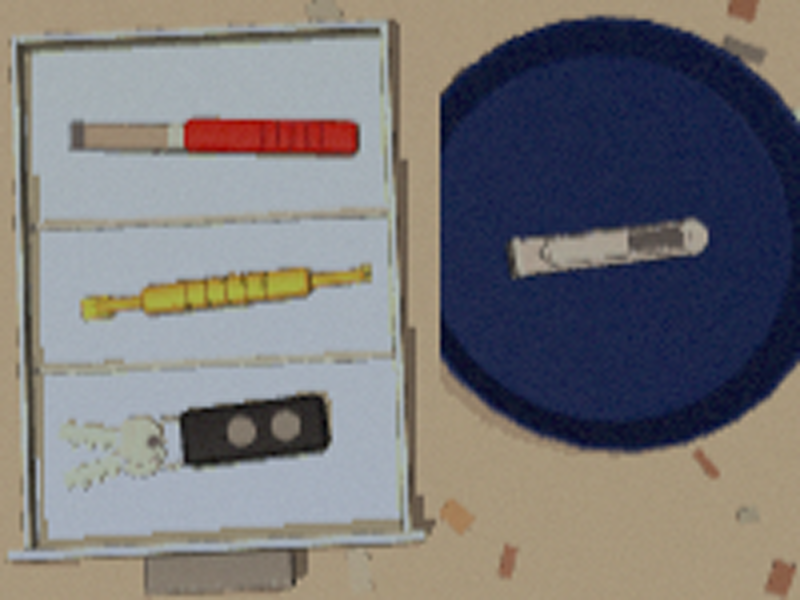

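The crop confirms black fob with silver keys as the keys (fob from (183,437) to (328,424)). Now computing positions.

```bash
cat > m.py <<'E'
from h import *
L=lambda x,y,z:px2w('top',205-.375+x/4,165-.375+y/4,z)
Rr=lambda x,y,z:px2w('top',435-.375+(x-440)/4,165-.375+y/4,z)
def rep(n,a,b,f=None):
    d=b-a; print(n,'a',a.round(4),'b',b.round(4),'len',round(float(np.hypot(*d[:2])),4),'yaw',round(float(np.degrees(np.arctan2(d[1],d[0]))),1),'mid' if f is None else 'org',(a+d*(.5 if f is None else f)).round(4))
rep('keys',L(328,424,.02),L(183,437,.02),43/60)
rep('file handle',L(358,136,.019),L(183,136,.019),60/72)
rep('file',L(358,136,.019),L(71,135,.009),.5)
rep('pusher',L(310,282,.018),L(143,299,.018))
rep('clip',Rr(708,237,.02),Rr(512,258,.02))
rep('rib far',L(390,212,.0095),L(40,225,.0095))
rep('rib near',L(393,357,.0095),L(40,368,.0095))
rep('far wall',L(390,22,.024),L(12,40,.024))
rep('handle wall',L(424,538,.032),L(8,555,.032))
rep('pad',(px2w('top',394,187,.005)+px2w('top',400,277,.005))/2,(px2w('top',342,188,.005)+px2w('top',347,278,.005))/2)
im=cv2.imread('pics/top0.png').astype(int)
m=((im[...,0]-im[...,2]>25)&(im[...,0]>im[...,1]+15)).astype('uint8')
n,l,st,ct=cv2.connectedComponentsWithStats(m);k=1+st[1:,4].argmax()
c,_=cv2.findContours((l==k).astype('uint8'),cv2.RETR_EXTERNAL,cv2.CHAIN_APPROX_NONE)
p=np.array([px2w('top',*q[0],.02)[:2] for q in c[0]],'float32')
print('dish',cv2.fitEllipse(p))
E
python3 m.py
```

```text
keys a [0.4876 0.1285 0.02  ] b [0.4834 0.1875 0.02  ] len 0.0591 yaw 94.0 org [0.4846 0.1708 0.02  ]
file handle a [0.6068 0.1143 0.019 ] b [0.6081 0.1866 0.019 ] len 0.0724 yaw 89.0 org [0.6079 0.1746 0.019 ]
file a [0.6068 0.1143 0.019 ] b [0.6114 0.2342 0.009 ] len 0.12 yaw 87.8 org [0.6091 0.1743 0.014 ]
pusher a [0.5463 0.1351 0.018 ] b [0.5406 0.2036 0.018 ] len 0.0688 yaw 94.8 mid [0.5435 0.1693 0.018 ]
clip a [ 0.558  -0.2282  0.02  ] b [ 0.5507 -0.1464  0.02  ] len 0.0821 yaw 95.1 mid [ 0.5544 -0.1873  0.02  ]
rib far a [0.5763 0.1016 0.0095] b [0.5735 0.2471 0.0095] len 0.1455 yaw 91.1 mid [0.5749 0.1744 0.0095]
rib near a [0.5155 0.1015 0.0095] b [0.5138 0.2471 0.0095] len 0.1456 yaw 90.7 mid [0.5147 0.1743 0.0095]
far wall a [0.6537 0.1001 0.024 ] b [0.6487 0.2564 0.024 ] len 0.1564 yaw 91.8 mid [0.6512 0.1783 0.024 ]
handle wall a [0.4403 0.0905 0.032 ] b [0.4369 0.2564 0.032 ] len 0.166 yaw 91.2 mid [0.4386 0.1734 0.032 ]
pad a [ 0.5505 -0.0566  0.005 ] b [0.5504 0.0314 0.005 ] len 0.088 yaw 90.0 mid [ 0.5504 -0.0126  0.005 ]
dish ((0.5612748861312866, -0.1898370385169983), (0.17854110896587372, 0.17980001866817474), 178.27337646484375)
```

```bash
cat > go.py <<'E'
import sys
from h import *
s=get_state(); x,y,z,yaw=map(float,sys.argv[1:5])
M=R.from_quat(s['eef_rot']).as_matrix(); c=[]
for a in(yaw,yaw+180):
    a=np.radians(a); Y=np.array([np.cos(a),np.sin(a),0]); Z=np.array([0,0,-1.])
    c.append(R.from_matrix(M.T@np.c_[np.cross(Y,Z),Y,Z]).as_rotvec())
c.sort(key=np.linalg.norm)
print('d',(M.T@(np.array([x,y,z])-s['tool_pos'])).round(4),'rot',c[0].round(3),'| t',round(s['clock'],2),'tcp',s['tool_pos'].round(4),'q7',s['q'][6].round(2),'op',round(s['opening'],3),'ff',round(s['finger_force'],1))
E
python3 go.py .5544 -.1873 .12 5.1
```

```text
d [-0.5826 -0.5705  0.119 ] rot [-1.000e-03  1.000e-03  1.064e+00] | t 0.1 tcp [0.2534 0.5707 0.238 ] q7 -0.22 op 0.999 ff 0.0
```

```bash
python3 -m handwheel '[[0.35,-0.583,-0.57,0.119,0,0,1.064],[0.35,-0.583,-0.57,0.119,0,0,1.064],[0.35,-0.583,-0.57,0.119,0,0,1.064],[0.35,-0.583,-0.57,0.119,0,0,1.064],[0.35,-0.583,-0.57,0.119,0,0,1.064],[0.35,-0.583,-0.57,0.119,0,0,1.064],[0.35,-0.583,-0.57,0.119,0,0,1.064],[0.35,-0.583,-0.57,0.119,0,0,1.064],[0.35,-0.583,-0.57,0.119,0,0,1.064],[0.35,-0.583,-0.57,0.119,0,0,1.064]]' 20; python3 go.py .5544 -.1873 .12 5.1
```

```text
clock: 1.1
tool_pos: [0.437, 0.1099, 0.1661]
eef_rot: [0.675, 0.738, 0.0, -0.0]
contact_force: [1.0, 1.1, -0.3]
opening: 0.348
finger_force: 0.0
d [-0.3066  0.0904  0.0461] rot [-0.    -0.     0.001] | t 1.1 tcp [0.437  0.1099 0.1661] q7 -0.26 op 0.348 ff 0.0
```

```bash
python3 -m handwheel '[[0.35,-0.3,0.09,0.04,0,0,0],[0.35,-0.3,0.09,0.04,0,0,0],[0.35,-0.3,0.09,0.04,0,0,0],[0.35,-0.3,0.09,0.04,0,0,0],[0.35,-0.3,0.09,0.04,0,0,0],[0.35,-0.3,0.09,0.04,0,0,0],[0.35,-0.3,0.09,0.04,0,0,0],[0.35,-0.3,0.09,0.04,0,0,0],[0.35,-0.3,0.09,0.04,0,0,0],[0.35,-0.3,0.09,0.04,0,0,0]]'; python3 go.py .5544 -.1873 .0105 5.1
```

```text
clock: 2.1
tool_pos: [0.5525, -0.1761, 0.1266]
eef_rot: [0.674, 0.739, 0.0, -0.001]
contact_force: [0.5, 0.5, -0.0]
opening: 0.349
finger_force: 0.0
d [-0.0116  0.0009  0.116 ] rot [-0.001 -0.002  0.004] | t 2.1 tcp [ 0.5525 -0.1761  0.1266] q7 0.21 op 0.349 ff 0.0
```

```bash
python3 -m handwheel '[[0.35,-0.012,0.001,0.04,0,0,0],[0.35,-0.012,0.001,0.08,0,0,0],[0.35,-0.012,0.001,0.1,0,0,0],[0.35,-0.012,0.001,0.115,0,0,0],[0.35,-0.012,0.001,0.115,0,0,0],[0.35,-0.012,0.001,0.115,0,0,0]]'; python3 go.py .5544 -.1873 .0105 5.1;  python3 -m handwheel '[[0,0,0,0,0,0,0],[0,0,0,0,0,0,0],[0,0,0,0,0,0,0],[0,0,0,0,0,0,0],[0,0,0,0,0,0,0]]' 20; python3 go.py .5544 -.1873 .0105 5.1
```

```text
clock: 2.7
tool_pos: [0.5555, -0.1902, 0.0122]
eef_rot: [0.674, 0.738, 0.0, 0.0]
contact_force: [-0.6, 0.3, 0.1]
opening: 0.35
finger_force: 0.0
d [ 0.003  -0.0009  0.0017] rot [ 0.001 -0.     0.001] | t 2.7 tcp [ 0.5555 -0.1902  0.0122] q7 0.2 op 0.35 ff 0.0
clock: 3.2
tool_pos: [0.5557, -0.1912, 0.0126]
eef_rot: [0.675, 0.738, 0.001, 0.001]
contact_force: [-0.7, 0.4, 6.3]
opening: 0.156
finger_force: 20.0
d [ 0.004  -0.001   0.0021] rot [ 0.002  0.    -0.   ] | t 3.2 tcp [ 0.5557 -0.1912  0.0126] q7 0.2 op 0.156 ff 20.0
```

```bash
 python3 go.py .5504 -.0146 .0135 0
```

```text
d [ 0.1764  0.0104 -0.001 ] rot [0.002 0.    0.089] | t 3.2 tcp [ 0.5557 -0.1912  0.0126] q7 0.2 op 0.156 ff 20.0
```

```bash
python3 -m handwheel '[[0,0,0,-0.04,0,0,0],[0,0,0,-0.06,0,0,0],[0,0.04,0.002,-0.06,0,0,0],[0,0.09,0.005,-0.06,0,0,0.04],[0,0.13,0.008,-0.06,0,0,0.089],[0,0.165,0.01,-0.06,0,0,0.089],[0,0.176,0.01,-0.05,0,0,0.089],[0,0.176,0.01,-0.03,0,0,0.089],[0,0.176,0.01,-0.01,0,0,0.089],[0,0.176,0.01,-0.004,0,0,0.089]]'; python3 go.py .5504 -.0146 .0125 0
```

```text
clock: 4.2
tool_pos: [0.548, -0.0162, 0.0136]
eef_rot: [0.707, 0.707, -0.001, -0.001]
contact_force: [-0.7, -0.5, 0.3]
opening: 0.158
finger_force: 20.0
d [0.0016 0.0024 0.0011] rot [-0.003  0.001 -0.001] | t 4.2 tcp [ 0.548  -0.0162  0.0136] q7 -0.08 op 0.158 ff 20.0
```

```bash
python3 -m handwheel '[[0,0,0,0,0,0,0],[0,0,0,0,0,0,0],[0.4,0,0,0,0,0,0],[0.4,0,0,0,0,0,0],[0.42,0,0,0,0,0,0],[0.42,0,0,-0.04,0,0,0],[0.42,0,0,-0.09,0,0,0],[0.42,0,0,-0.09,0,0,0]]'; python3 go.py .4846 .1708 .06 4
```

```text
clock: 5.0
tool_pos: [0.5531, -0.015, 0.1109]
eef_rot: [0.707, 0.707, 0.004, 0.004]
contact_force: [1.3, -0.7, 0.6]
opening: 0.416
finger_force: 0.0
d [ 0.1858 -0.0691  0.0502] rot [ 0.011  0.    -0.07 ] | t 5.0 tcp [ 0.5531 -0.015   0.1109] q7 -0.08 op 0.416 ff 0.0
```

```bash
python3 -m handwheel '[[0.42,0.186,-0.067,0.03,0,0,-0.07],[0.42,0.186,-0.067,0.03,0,0,-0.07],[0.42,0.186,-0.067,0.03,0,0,-0.07],[0.42,0.186,-0.067,0.03,0,0,-0.07],[0.42,0.186,-0.067,0.03,0,0,-0.07],[0.42,0.186,-0.067,0.03,0,0,-0.07],[0.42,0.186,-0.067,0.03,0,0,-0.07]]'; python3 go.py .4846 .1708 .0115 4
```

```text
clock: 5.7
tool_pos: [0.4829, 0.1695, 0.0756]
eef_rot: [0.683, 0.731, -0.0, 0.001]
contact_force: [-0.3, -0.4, -0.4]
opening: 0.421
finger_force: 0.0
d [0.0012 0.0018 0.0641] rot [ 0.001  0.001 -0.002] | t 5.7 tcp [0.4829 0.1695 0.0756] q7 -0.31 op 0.421 ff 0.0
```

```bash
python3 -m handwheel '[[0.42,0.001,0.001,0.03,0,0,0],[0.42,0.001,0.001,0.05,0,0,0],[0.42,0.001,0.001,0.064,0,0,0],[0.42,0.001,0.001,0.064,0,0,0],[0,0.001,0.001,0.064,0,0,0],[0,0.001,0.001,0.064,0,0,0],[0,0.001,0.001,0.064,0,0,0],[0,0.001,0.001,0.064,0,0,0]]' 20; python3 go.py .5613 -.1898 .0135 4
```

```text
clock: 6.5
tool_pos: [0.4837, 0.1723, 0.0123]
eef_rot: [0.682, 0.731, 0.001, 0.0]
contact_force: [-0.6, 0.0, 2.5]
opening: 0.27
finger_force: 19.8
d [-0.3666  0.0521 -0.0013] rot [ 0.001 -0.     0.   ] | t 6.5 tcp [0.4837 0.1723 0.0123] q7 -0.31 op 0.27 ff 19.8
```

```bash
python3 -m handwheel '[[0,0,0,-0.04,0,0,0],[0,0,0,-0.07,0,0,0],[0,-0.03,0.005,-0.08,0,0,0],[0,-0.08,0.012,-0.08,0,0,0],[0,-0.13,0.019,-0.08,0,0,0],[0,-0.18,0.026,-0.08,0,0,0],[0,-0.23,0.033,-0.08,0,0,0],[0,-0.28,0.04,-0.08,0,0,0],[0,-0.32,0.046,-0.07,0,0,0],[0,-0.345,0.05,-0.06,0,0,0]]'; python3 go.py .5613 -.1883 .0135 4
```

```text
clock: 7.5
tool_pos: [0.5574, -0.1739, 0.0719]
eef_rot: [0.684, 0.73, -0.001, 0.002]
contact_force: [0.3, 1.0, -0.4]
opening: 0.272
finger_force: 19.8
d [-0.0144  0.0029  0.0584] rot [ 0.001  0.003 -0.005] | t 7.5 tcp [ 0.5574 -0.1739  0.0719] q7 0.16 op 0.272 ff 19.8
```

```bash
python3 -m handwheel '[[0,-0.02,0.002,0,0,0,0],[0,-0.02,0.002,0,0,0,0],[0,-0.02,0.002,0,0,0,0]]'; python3 go.py .5613 -.1883 .0135 4
```

```text
clock: 7.8
tool_pos: [0.5604, -0.1874, 0.0716]
eef_rot: [0.682, 0.731, 0.0, -0.0]
contact_force: [-0.4, 0.2, -1.7]
opening: 0.27
finger_force: 19.8
d [-0.001   0.0008  0.0581] rot [-0.    -0.001  0.   ] | t 7.8 tcp [ 0.5604 -0.1874  0.0716] q7 0.18 op 0.27 ff 19.8
```

```bash
python3 -m handwheel '[[0,-0.001,0.001,0.03,0,0,0],[0,-0.001,0.001,0.045,0,0,0],[0,-0.001,0.001,0.057,0,0,0],[0,-0.001,0.001,0.058,0,0,0],[0,-0.001,0.001,0.058,0,0,0],[0.42,-0.001,0.001,0.058,0,0,0],[0.42,-0.001,0.001,0.058,0,0,0],[0.42,-0.001,0.001,0.058,0,0,0],[0.42,-0.001,0.001,0.02,0,0,0],[0.42,-0.001,0.001,-0.02,0,0,0]]'; python3 go.py .551 -.012 .07 0
```

```text
clock: 8.8
tool_pos: [0.5606, -0.1889, 0.0915]
eef_rot: [0.682, 0.731, -0.001, -0.001]
contact_force: [0.6, -0.5, 0.6]
opening: 0.419
finger_force: 0.0
d [0.1771 0.0028 0.0216] rot [-0.003 -0.001  0.07 ] | t 8.8 tcp [ 0.5606 -0.1889  0.0915] q7 0.19 op 0.419 ff 0.0
```

```bash
python3 -m handwheel '[[0.4,0.177,0.003,0.02,0,0,0.07],[0.4,0.177,0.003,0.02,0,0,0.07],[0.4,0.177,0.003,0.02,0,0,0.07],[0.4,0.177,0.003,0.02,0,0,0.07],[0.4,0.177,0.003,0.02,0,0,0.07],[0.4,0.177,0.003,0.02,0,0,0.07],[0.4,0.177,0.003,0.02,0,0,0.07]]'; python3 go.py .551 -.012 .011 0; python3 - <<'E'
from h import *
im,d=snap('side','side1')
cv2.imwrite('pics/side1c.png',cv2.resize(im[170:410,200:520,::-1],None,fx=2.5,fy=2.5))
E
```

```text
clock: 9.5
tool_pos: [0.5525, -0.0145, 0.0718]
eef_rot: [0.708, 0.706, -0.0, 0.001]
contact_force: [0.7, -1.0, -0.5]
opening: 0.399
finger_force: 0.0
d [ 0.0026 -0.0016  0.0608] rot [ 0.001  0.001 -0.002] | t 9.5 tcp [ 0.5525 -0.0145  0.0718] q7 -0.1 op 0.399 ff 0.0
```

View pics/side1c.png

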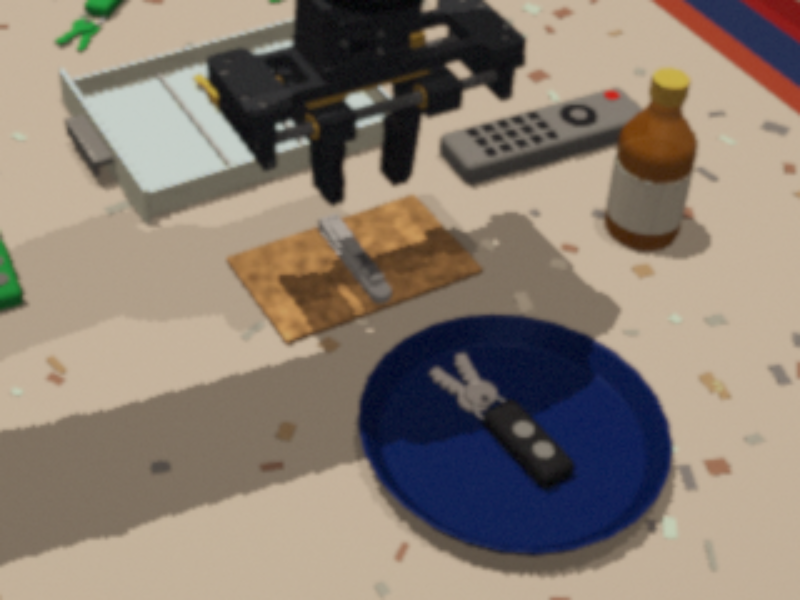

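The side crop shows the keys flat near the dish centre (510,420) and the clipper on the pad (355,255) below the fingers.

```bash
python3 -m handwheel '[[0.4,0.001,-0.001,0.03,0,0,0],[0.4,0.001,-0.001,0.05,0,0,0],[0.4,0.001,-0.001,0.06,0,0,0],[0.4,0.001,-0.001,0.06,0,0,0],[0,0.001,-0.001,0.06,0,0,0],[0,0.001,-0.001,0.06,0,0,0],[0,0.001,-0.001,0.06,0,0,0],[0,0.001,-0.001,0.06,0,0,0]]' 20; python3 go.py .4848 .1722 .0125 1.2
```

```text
clock: 10.35
tool_pos: [0.5519, -0.0116, 0.0124]
eef_rot: [0.707, 0.707, 0.001, 0.001]
contact_force: [-1.0, -1.0, 4.1]
opening: 0.155
finger_force: 20.0
d [ 0.1838 -0.0671 -0.0002] rot [ 0.001  0.    -0.021] | t 10.35 tcp [ 0.5519 -0.0116  0.0124] q7 -0.11 op 0.155 ff 20.0
```

```bash
python3 -m handwheel '[[0,0,0,-0.04,0,0,0],[0,0,0,-0.07,0,0,0],[0,0.04,-0.015,-0.08,0,0,0],[0,0.08,-0.03,-0.08,0,0,-0.021],[0,0.12,-0.045,-0.08,0,0,-0.021],[0,0.16,-0.06,-0.08,0,0,-0.021],[0,0.185,-0.067,-0.07,0,0,-0.021],[0,0.185,-0.067,-0.06,0,0,-0.021],[0,0.185,-0.067,-0.05,0,0,-0.021],[0,0.185,-0.067,-0.05,0,0,-0.021]]'; python3 go.py .4848 .1735 .0137 1.2
```

```text
clock: 11.35
tool_pos: [0.484, 0.1717, 0.0604]
eef_rot: [0.7, 0.714, -0.001, 0.0]
contact_force: [-0.1, -0.5, -1.2]
opening: 0.154
finger_force: 20.0
d [0.0019 0.001  0.0467] rot [-0.002  0.002 -0.002] | t 11.35 tcp [0.484  0.1717 0.0604] q7 -0.35 op 0.154 ff 20.0
```

Lower, release, rise; then on to the pusher (middle lane).

```bash
python3 -m handwheel '[[0,0.001,0,0.025,0,0,0],[0,0.001,0,0.04,0,0,0],[0,0.001,0,0.046,0,0,0],[0,0.001,0,0.046,0,0,0],[0.4,0.001,0,0.046,0,0,0],[0.4,0.001,0,0.046,0,0,0],[0.4,0.001,0,0.046,0,0,0],[0.4,0.001,0,0.02,0,0,0],[0.35,0.001,0,-0.01,0,0,0],[0.35,0.001,0,-0.01,0,0,0]]'; python3 go.py .5435 .1693 .07 4.8
```

```text
clock: 12.35
tool_pos: [0.4863, 0.1753, 0.0747]
eef_rot: [0.7, 0.714, 0.003, 0.001]
contact_force: [-0.2, 0.2, 0.3]
opening: 0.346
finger_force: 0.0
d [-0.0072  0.057   0.005 ] rot [ 0.006 -0.002 -0.063] | t 12.35 tcp [0.4863 0.1753 0.0747] q7 -0.36 op 0.346 ff 0.0
```

```bash
python3 -m handwheel '[[0.35,-0.007,0.058,0,0,0,-0.063],[0.35,-0.007,0.058,0,0,0,-0.063],[0.35,-0.007,0.058,0,0,0,-0.063],[0.35,-0.007,0.058,0,0,0,-0.063]]'; python3 go.py .5435 .1693 .0115 4.8
```

```text
clock: 12.75
tool_pos: [0.541, 0.1688, 0.071]
eef_rot: [0.677, 0.736, -0.001, -0.001]
contact_force: [-0.6, 1.3, -0.3]
opening: 0.35
finger_force: 0.0
d [0.0003 0.0027 0.0595] rot [-0.002  0.     0.   ] | t 12.75 tcp [0.541  0.1688 0.071 ] q7 -0.29 op 0.35 ff 0.0
```

```bash
python3 -m handwheel '[[0.35,0,0.001,0.03,0,0,0],[0.35,0,0.001,0.05,0,0,0],[0.35,0,0.001,0.059,0,0,0],[0.35,0,0.001,0.059,0,0,0],[0,0,0.001,0.059,0,0,0],[0,0,0.001,0.059,0,0,0],[0,0,0.001,0.059,0,0,0],[0,0,0.001,0.059,0,0,0]]' 20; python3 go.py .55 -.0126 .0125 0
```

```text
clock: 13.55
tool_pos: [0.5439, 0.1691, 0.0134]
eef_rot: [0.677, 0.736, 0.001, 0.0]
contact_force: [-0.9, 0.0, 5.4]
opening: 0.129
finger_force: 20.0
d [-0.1816 -0.0091  0.0008] rot [ 0.001 -0.001  0.084] | t 13.55 tcp [0.5439 0.1691 0.0134] q7 -0.29 op 0.129 ff 20.0
```

```bash
python3 -m handwheel '[[0,0,0,-0.04,0,0,0],[0,0,0,-0.07,0,0,0],[0,-0.04,-0.002,-0.08,0,0,0],[0,-0.08,-0.004,-0.08,0,0,0.04],[0,-0.12,-0.006,-0.08,0,0,0.084],[0,-0.16,-0.008,-0.08,0,0,0.084],[0,-0.182,-0.009,-0.07,0,0,0.084],[0,-0.182,-0.009,-0.05,0,0,0.084],[0,-0.182,-0.009,-0.04,0,0,0.084],[0,-0.182,-0.009,-0.04,0,0,0.084]]'; python3 go.py .55 -.0126 .0137 0
```

```text
clock: 14.55
tool_pos: [0.5487, -0.0125, 0.0514]
eef_rot: [0.707, 0.707, -0.001, -0.001]
contact_force: [0.7, 0.4, -0.4]
opening: 0.127
finger_force: 20.0
d [-0.0001  0.0014  0.0377] rot [-0.003 -0.001  0.001] | t 14.55 tcp [ 0.5487 -0.0125  0.0514] q7 -0.1 op 0.127 ff 20.0
```

```bash
python3 -m handwheel '[[0,0,0.001,0.02,0,0,0],[0,0,0.001,0.033,0,0,0],[0,0,0.001,0.038,0,0,0],[0,0,0.001,0.038,0,0,0],[0.35,0,0.001,0.038,0,0,0],[0.35,0,0.001,0.038,0,0,0],[0.35,0,0.001,0.038,0,0,0],[0.35,0,0.001,0.01,0,0,0],[0.35,0,0.001,-0.03,0,0,0],[0.35,0,0.001,-0.03,0,0,0]]'; python3 go.py .6079 .1745 .07 -1.5
```

```text
clock: 15.55
tool_pos: [0.5537, -0.0134, 0.0868]
eef_rot: [0.707, 0.707, 0.003, 0.003]
contact_force: [1.1, 0.3, 0.1]
opening: 0.354
finger_force: 0.0
d [0.1879 0.0539 0.0173] rot [ 0.008 -0.     0.026] | t 15.55 tcp [ 0.5537 -0.0134  0.0868] q7 -0.1 op 0.354 ff 0.0
```

```bash
python3 -m handwheel '[[0.35,0.188,0.055,0.015,0,0,0.026],[0.35,0.188,0.055,0.015,0,0,0.026],[0.35,0.188,0.055,0.015,0,0,0.026],[0.35,0.188,0.055,0.015,0,0,0.026],[0.35,0.188,0.055,0.015,0,0,0.026],[0.35,0.188,0.055,0.015,0,0,0.026],[0.35,0.188,0.055,0.015,0,0,0.026]]'; python3 go.py .6079 .1745 .0115 -1.5
```

```text
clock: 16.25
tool_pos: [0.6053, 0.1725, 0.0673]
eef_rot: [0.717, 0.697, -0.001, 0.0]
contact_force: [-0.1, -1.0, -0.0]
opening: 0.353
finger_force: 0.0
d [0.0022 0.0026 0.0558] rot [-0.001  0.002 -0.002] | t 16.25 tcp [0.6053 0.1725 0.0673] q7 -0.33 op 0.353 ff 0.0
```

```bash
python3 -m handwheel '[[0.35,0.001,0.002,0.03,0,0,0],[0.35,0.001,0.002,0.05,0,0,0],[0.35,0.001,0.002,0.056,0,0,0],[0.35,0.001,0.002,0.056,0,0,0],[0,0.001,0.002,0.056,0,0,0],[0,0.001,0.002,0.056,0,0,0],[0,0.001,0.002,0.056,0,0,0],[0,0.001,0.002,0.056,0,0,0]]' 20; python3 go.py .5448 .1755 .0135 1.2
```

```text
clock: 17.05
tool_pos: [0.6086, 0.1757, 0.0127]
eef_rot: [0.716, 0.698, 0.001, 0.001]
contact_force: [-0.9, -0.8, 5.9]
opening: 0.154
finger_force: 20.0
d [-0.0019 -0.0637 -0.0009] rot [ 0.002 -0.    -0.047] | t 17.05 tcp [0.6086 0.1757 0.0127] q7 -0.33 op 0.154 ff 20.0
```

```bash
python3 -m handwheel '[[0,0,0,-0.03,0,0,0],[0,0,0,-0.05,0,0,0],[0,-0.001,-0.03,-0.05,0,0,-0.02],[0,-0.001,-0.055,-0.05,0,0,-0.047],[0,-0.001,-0.064,-0.05,0,0,-0.047],[0,-0.001,-0.064,-0.05,0,0,-0.047],[0,-0.001,-0.064,-0.05,0,0,-0.047]]'; python3 go.py .5448 .1765 .0137 1.2
```

```text
clock: 17.75
tool_pos: [0.5453, 0.1765, 0.0616]
eef_rot: [0.7, 0.714, 0.001, 0.001]
contact_force: [-0.2, -0.7, -0.5]
opening: 0.152
finger_force: 20.0
d [-0.     -0.0006  0.0479] rot [ 0.002 -0.    -0.001] | t 17.75 tcp [0.5453 0.1765 0.0616] q7 -0.33 op 0.152 ff 20.0
```

```bash
python3 -m handwheel '[[0,0,-0.001,0.025,0,0,0],[0,0,-0.001,0.04,0,0,0],[0,0,-0.001,0.047,0,0,0],[0,0,-0.001,0.047,0,0,0],[0.35,0,-0.001,0.047,0,0,0],[0.35,0,-0.001,0.047,0,0,0],[0.35,0,-0.001,0.047,0,0,0],[0.35,0,-0.001,0.02,0,0,0],[0.35,0,-0.001,-0.02,0,0,0],[0.35,0,-0.001,-0.02,0,0,0]]'; python3 go.py .551 -.0126 .07 0
```

```text
clock: 18.75
tool_pos: [0.5459, 0.1773, 0.086]
eef_rot: [0.7, 0.714, 0.004, 0.002]
contact_force: [1.5, 0.1, -0.1]
opening: 0.348
finger_force: 0.0
d [-0.19    0.0011  0.0155] rot [ 0.008 -0.003  0.021] | t 18.75 tcp [0.5459 0.1773 0.086 ] q7 -0.33 op 0.348 ff 0.0
```

```bash
python3 -m handwheel '[[0.35,-0.19,0.002,0.015,0,0,0.021],[0.35,-0.19,0.002,0.015,0,0,0.021],[0.35,-0.19,0.002,0.015,0,0,0.021],[0.35,-0.19,0.002,0.015,0,0,0.021],[0.35,-0.19,0.002,0.015,0,0,0.021],[0.35,-0.19,0.002,0.015,0,0,0.021],[0.35,-0.19,0.002,0.015,0,0,0.021]]'; python3 go.py .551 -.0126 .011 0
```

```text
clock: 19.45
tool_pos: [0.5488, -0.0116, 0.0665]
eef_rot: [0.706, 0.708, 0.001, -0.001]
contact_force: [-1.2, 0.2, 0.1]
opening: 0.349
finger_force: 0.0
d [-0.0011  0.0022  0.0555] rot [ 0.    -0.002  0.002] | t 19.45 tcp [ 0.5488 -0.0116  0.0665] q7 -0.1 op 0.349 ff 0.0
```

```bash
python3 -m handwheel '[[0.35,0,0.001,0.03,0,0,0],[0.35,0,0.001,0.05,0,0,0],[0.35,0,0.001,0.055,0,0,0],[0.35,0,0.001,0.055,0,0,0],[0,0,0.001,0.055,0,0,0],[0,0,0.001,0.055,0,0,0],[0,0,0.001,0.055,0,0,0],[0,0,0.001,0.055,0,0,0]]' 20; python3 go.py .6048 .1768 .0137 1.2
```

```text
clock: 20.25
tool_pos: [0.5504, -0.0134, 0.0124]
eef_rot: [0.707, 0.707, 0.001, 0.0]
contact_force: [-0.6, 0.6, 5.6]
opening: 0.132
finger_force: 20.0
d [ 0.1902  0.0544 -0.0012] rot [ 0.002 -0.    -0.021] | t 20.25 tcp [ 0.5504 -0.0134  0.0124] q7 -0.11 op 0.132 ff 20.0
```

```bash
python3 -m handwheel '[[0,0,0,-0.04,0,0,0],[0,0,0,-0.07,0,0,0],[0,0.04,0.012,-0.08,0,0,0],[0,0.08,0.024,-0.08,0,0,-0.021],[0,0.12,0.036,-0.08,0,0,-0.021],[0,0.16,0.048,-0.08,0,0,-0.021],[0,0.19,0.054,-0.07,0,0,-0.021],[0,0.19,0.054,-0.06,0,0,-0.021],[0,0.19,0.054,-0.05,0,0,-0.021],[0,0.19,0.054,-0.05,0,0,-0.021]]'; python3 go.py .6048 .1768 .0137 1.2
```

```text
clock: 21.25
tool_pos: [0.6023, 0.1739, 0.0599]
eef_rot: [0.7, 0.714, -0.002, -0.0]
contact_force: [-0.2, -1.5, 0.1]
opening: 0.129
finger_force: 20.0
d [0.003  0.0027 0.0462] rot [-0.004  0.003 -0.002] | t 21.25 tcp [0.6023 0.1739 0.0599] q7 -0.31 op 0.129 ff 20.0
```

Lower, release, rise and back away for a look.

```bash
python3 -m handwheel '[[0,0.002,0.001,0.025,0,0,0],[0,0.002,0.001,0.04,0,0,0],[0,0.002,0.001,0.046,0,0,0],[0,0.002,0.001,0.046,0,0,0],[0.35,0.002,0.001,0.046,0,0,0],[0.35,0.002,0.001,0.046,0,0,0],[0.35,0.002,0.001,0.046,0,0,0],[0.35,0.002,0.001,0.02,0,0,0],[0.35,0.002,0.001,-0.03,0,0,0],[0.35,0.002,0.001,-0.08,0,0,0]]' && python3 -m handwheel '[[0.35,0.3,-0.2,-0.05,0,0,0],[0.35,0.3,-0.2,-0.05,0,0,0],[0.35,0.3,-0.2,-0.05,0,0,0],[0.35,0.3,-0.2,-0.05,0,0,0],[0.35,0.3,-0.2,-0.05,0,0,0],[0.35,0.3,-0.2,-0.05,0,0,0],[0.35,0.3,-0.2,-0.05,0,0,0],[0.35,0.3,-0.2,-0.05,0,0,0],[0.35,0.3,-0.2,-0.05,0,0,0]]'; python3 - <<'E'
from h import *
im,d=snap('top','top2')
im=im[:,:,::-1]
cv2.imwrite('pics/crop2.png',cv2.resize(np.hstack([im[165:315,205:315],im[165:315,435:525]]),None,fx=4,fy=4,interpolation=cv2.INTER_CUBIC))
E
```

```text
clock: 22.25
tool_pos: [0.604, 0.1783, 0.1427]
eef_rot: [0.7, 0.715, -0.001, -0.0]
contact_force: [1.0, 0.3, 0.3]
opening: 0.352
finger_force: 0.0
clock: 23.15
tool_pos: [0.3958, 0.4774, 0.1921]
eef_rot: [0.697, 0.717, 0.001, -0.001]
contact_force: [-0.1, -1.0, 0.1]
opening: 0.351
finger_force: 0.0
```

View pics/crop2.png

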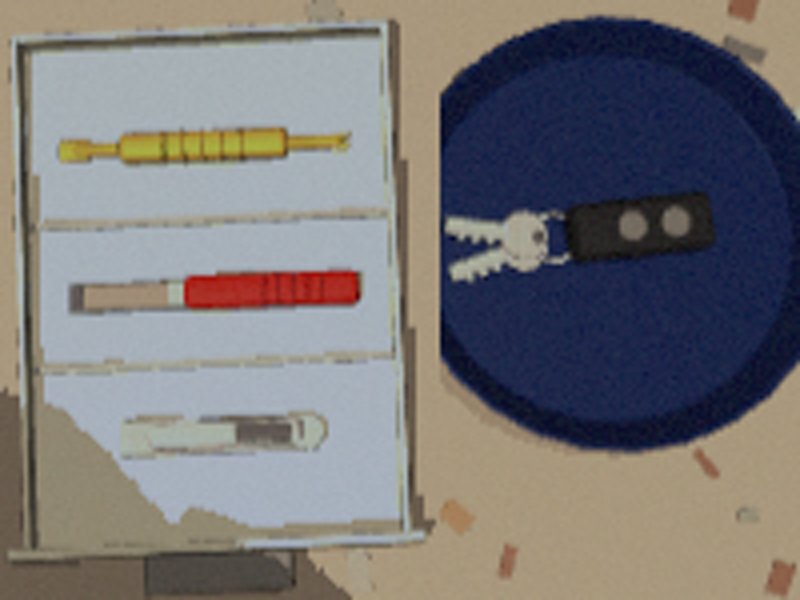

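The crop shows pusher (205,147), file (215,290) and clipper (224,433) straight in their lanes, and the keys in the dish with the fob from (566,233) to (713,221). I'll check the numbers before handing in.

```bash
python3 - <<'E'
import io,contextlib
with contextlib.redirect_stdout(io.StringIO()): 
    from m import *
C=np.array([.5448,.1755]); a=np.radians(1.2); T=np.array([[np.cos(a),np.sin(a)],[-np.sin(a),np.cos(a)]])
f=lambda p:(T@(p[:2]-C)*1000).round(1)
print('clip',f((L(327,431,.02)+L(121,437,.02))/2),'file',f((L(360,288,.019)+L(70,298,.009))/2),'pusher',f((L(287,143,.018)+L(120,149,.018))/2))
A,B=Rr(713,221,.02),Rr(566,233,.02); print('keys-dish mm',((A+(B-A)*43/60)[:2]-[.5613,-.1898])*1000)
s=get_state();print(s['finger_force'],s['tool_pos'])
finish_job()
E
```

```text
clip [-60.6  -3.4] file [-1.8 -0.8] pusher [59.2  1.5]
keys-dish mm [0.55846602 3.06683621]
0.0 [0.39816192 0.47430529 0.19178435]
the job is handed in; nothing more can be done
```

The job is handed in at about 23 s on the robot's clock: in the last picture the clipper, file and pusher lie within about 4 mm of their lane middles and the keys about 3 mm from the dish centre; the verdict itself was not shown.

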